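# Hook the hanging arm onto the slotted coffee-table stand

## Task

Pick up the aluminium hanging arm, hook its two claws into the two slots of the stand, and press it straight down until the stand's spring latch clicks over it, then let go. Feel for it and do not force it: a push of about 20 N is plenty. Leave the humidifier, the jar, the toothpick holder and the coaster where they are.

Things in the scene. Friction and masses are not known exactly. Their poses are not given: they have to be found in the camera images.
- bracket: Loose aluminium hanging arm, T-shaped from above, upright on the table, 0.2 kg +-20 %. Origin: on its underside, middle of its rear face. +x = the way the claws point, out of the rear face; y along the back bar; z up. mm: back bar x -10..0, y -50..50, z 0..40; arm plate x -100..-10, 10 thick (y -5..5), z 0..40, upturned tip at its end (x -100..-92) to z 54. Rear face y -12..12 has a recess z 3.5..20 for the latch.
- grip_point (a point): Where to grip the arm plate (10 mm thick, fingers either side in y): 45 mm before the rear face, 20 mm above the underside.
- claws (a point): Midway between the two claws of the arm, at 10 mm behind the rear face, 33.5 mm above the underside. Claws at y -36 and 36 mm, each 6 thick: a tongue from the rear face to x 13.5 (z 30..37, arm frame) with a lip pointing down at its end (x 6.5..13.5, z 21..30). 6.5 mm lie between rear face and lip, to go round the 5 mm thick rail.
- stand: Stand fixed to the table: dark wooden foot (mm: x -55..75, y -85..85, 12 high), two dark posts (y +-50..62, behind the rail, 136 high) and, clamped to them, a steel rail of two slotted uprights: x 0..5, y -62..62, z 31..104 at its lowest setting, open in the middle. Origin: table height, below the middle of the rail's front face. +x from the front face into the stand (the way the claws go in), z up.
- slots (a point): Midway between the slots, rail's front face, at their mid-height (86 mm) for the rail's LOWEST setting. Slots at y -36 and 36 mm, 10 wide, then z 76..96. The claws pass in with the arm 11 mm above its home height (2 mm room up or down). The rail is clamped anywhere 0 to 18 mm above this, with slots, latch, pin and home; no pose shows how much: if the claws meet steel, feel for the slots higher or lower.
- home (a point): Place of the arm's origin when hung home, for the rail's LOWEST setting: front face of the rail, 46 mm above the table, arm axes along the stand's. True home is 0 to 18 mm higher (see slots), so the bottom must be felt. The arm has up to 1.5 mm play away from the rail.
- latch (a joint): Black nylon latch nose, 18 mm wide, in the middle of the rail, 5 mm out of the front face, sloped top. Value: how far it is pushed into the rail (m), 0 = fully out, max 0.007. Pressing the arm down its last 9 mm pushes it back up to 5 mm, taking 10 to 20 N; within 1 mm of the stop it springs out to 0 over the arm's lower edge: locked. The arm's weight alone or a drop does not lock it.
- seat_pin (a joint): Small brass pin, 5 mm thick, upright before the rail's front face at y -16 mm, that the arm's back bar pushes down (light spring, under 1 N) over its last 4 mm. Value: how far it is down (m): 0 = up, about 0.0035 to 0.0045 = arm fully home.
- humidifier: Bystander: white ceramic humidifier shell, 92 mm wide, 113 mm high, grey knob on its side. Loose. Origin: centre of its underside.
- jar: Bystander: amber glass jar with lid and wire clip, 68 mm wide, 95 mm high. Loose. Origin: centre of its underside.
- toothpicks: Bystander: white plastic toothpick holder with a push top, 48 mm wide, 77 mm high. Loose. Origin: centre of its underside.
- coaster: Bystander: round steel coaster, 90 mm wide, 5 mm thick, lying flat. Origin: centre of its underside.
There are look-alikes about, which are no part of the job. Of the things that look like the stand, the middle-sized one is meant.

How it is judged:
By the outcome, as a careful person would: the job done as asked, in the order asked, and still so for the second after the job is handed in, with the robot touching nothing.
It also fails if it takes over 61 s, if anything falls off the work surface, if the arm or the gripper's body presses on something with over 40 N, if the wrist force passes 120 N, or if a joint passes its speed limit or range.

## Robot

A 6-joint arm with a two-finger parallel gripper is mounted at the origin on the work surface. World frame = base frame: x ahead of the robot, y to its left, z up, the work surface at z = 0. Lengths are in m, angles in rad, forces in N, time in s.
With the tool pointing down it reaches from about 0.35 to 0.775 m from the base axis. Payload 5.5 kg.
Tool frame: the origin (TCP) lies midway between the tips of the shut fingers; the grasp point (between the pads) lies grasp_offset behind it (grasp_offset is the distance from the TCP to the grasp point, in m); z points along the fingers, y is the line along which they close (so a half turn about z gives the same grasp; the last joint's range is limited). The gripper opens to 85 mm and grips with 20 to 120 N. Pads are 22 mm wide; open, the fingers measure 114 mm over their backs; the gripper's body (76 mm by 85 mm) begins 54 mm behind the grasp point. The pads swing forward as they close: fully open they stand 13 mm farther back than shut.
Start: joints at [1.031, 0.313, 0.046, 1.304, 0, 1.431], TCP at [0.224, 0.53, 0.231] pointing down, gripper open.
Joint ranges: [-2.76, 2.76], [-0.86, 1.69], [-1.03, 1.26], [-2.2, 2.34], [-1.47, 1.5], [-3.14, 3.14]. Speed limits (rad/s): [2.57, 2.57, 3.14, 3.14, 3.14, 3.14].

## Interface

Orientations are given as a unit quaternion [w, x, y, z].
In Python, from workcell import * gives the robot as it stands.
- The arm moves only by the tool step_arm, never from a script. Its argument "deltas" is a list of rows, each a list of 7 numbers: the shift along the world's x, y, z in mm, then the turn, a rotation vector about the world's x, y, z in degrees, then the gripper's target within -1 to 1 (fully open at 1, half-way at 0, shut at -1). A call has 1 to 5 rows; each row shifts and turns the commanded pose from where the row before left it; what a row does not reach is not made up. A row lasts 1/10 s, in which the tool goes at most 50 mm and 8.59 degrees, less where a joint would pass 70% of its speed; a pose out of reach is approached as far as the arm can. A call is refused whole if a number of a shift passes 50 or a number of a turn 8.59, either way. A call with a gripper value outside its range is refused whole. The fingers move at their own pace and stop on an object; "newtons" is the grip in N (left out, the last holds). Time passes only in rows, so rows that do not move let the fingers close. It gives the time, the measured TCP pose, the force, the opening and the grip force at its end, in the units of the state.
- get_state(): the state, without advancing time (a new reading comes with each control period).
- read_camera(name): name is "scene" or "top" or "wrist"; returns a dict with "image" (480x640x3 uint8, red, green, blue), "z_map" (480x640 float32, m along the optical axis (not along the pixel's ray), 0 where there is no reading), "K" (3x3 intrinsics, pixels), "dist_coeffs" ([k1, k2, p1, p2, k3] as OpenCV has them; the pictures are not rectified), "world_from_camera" (4x4, takes a point from camera to world coordinates). Camera axes: x right, y down, z forward; pixel columns grow to the right and rows downward; lengths in m; the calibration is good to about 2 mm. A picture is of the moment at which its call begins.
- hand_in(): hands the job in; it is judged then, once.
The state is a dict: "clock": time; "joint_pos": joint angles; "qvel": joint speeds; "tau": joint torques, N m; "tcp_pos": TCP position; "orientation": TCP orientation; "wrist_force": force on the tool from outside, world axes, zero at the start; "ft_torque": the same for the moment, N m; "finger_gap": finger opening in m; "grip_force": force on a finger pad.
Only numpy, scipy, OpenCV 4.12 (cv2) and the standard library are available. Lean on these libraries where they do the work, as an engineer would, in place of code of your own. Each camera call takes 0.05 s, during which the arm holds its last target. There are 200 camera calls.

## Working session

There is one attempt and no reset: what is moved stays moved. The work goes in short steps, Python scripts to look and compute and a tool call to move; the robot and the scene stay as the last step left them, time stands still between calls to the robot, and variables do not carry over. Pictures are saved under pics/ and viewed, at most 10 in all, crops included, and the job is handed in when it is done.

Besides the shell and the picture viewer there is one more tool, called after "Call:" as name(argument=value, ...) on one line, values as JSON. step_arm: Moves the arm, as the interface text tells. Its arguments: {"type":"object","properties":{"deltas":{"type":"array","items":{"type":"array","items":{"type":"number"}}},"newtons":{"type":"number"}},"required":["deltas"]}

```bash
mkdir -p pics; cat > h.py <<'E'
from workcell import *
import numpy as np, cv2
def cam(n):
    c=read_camera(n); np.savez(f'{n}.npz',**{k:np.array(v) for k,v in c.items()}); return c
def pts(c,uv):
    uv=np.array(uv,float).reshape(-1,1,2)
    n=cv2.undistortPoints(uv,np.array(c['K']),np.array(c['dist_coeffs'])).reshape(-1,2)
    return np.c_[n,np.ones(len(n))]
def plane(c,uv,z):
    d=pts(c,uv); T=np.array(c['world_from_camera']); r=d@T[:3,:3].T; o=T[:3,3]
    return o+r*((z-o[2])/r[:,2])[:,None]
def depth(c,uv):
    uv=np.array(uv).reshape(-1,2); d=pts(c,uv); zm=c['z_map'][uv[:,1].astype(int),uv[:,0].astype(int)]
    T=np.array(c['world_from_camera']); return (d*zm[:,None])@T[:3,:3].T+T[:3,3]
def cloud(c):
    v,u=np.mgrid[0:480,0:640]; uv=np.c_[u.ravel(),v.ravel()]
    P=depth(c,uv).reshape(480,640,3); P[c['z_map']==0]=np.nan; return P
E
python3 - <<'E'
from h import *
s=get_state(); print({k:np.round(v,3).tolist() for k,v in s.items()})
try: print(grasp_offset)
except Exception as e: print(e)
ims=[]
for n in('scene','top'):
    c=cam(n); cv2.imwrite(f'pics/{n}.png',c['image'][...,::-1]); print(n,np.round(c['world_from_camera'],3).tolist())
E
```

```text
{'clock': 0.0, 'joint_pos': [1.031, 0.314, 0.045, 1.304, -0.0, 1.431], 'qvel': [0.001, -0.002, 0.001, -0.0, -0.001, 0.001], 'tau': [0.0, -48.063, 29.853, 0.02, -0.0, -0.0], 'tcp_pos': [0.224, 0.529, 0.23], 'orientation': [-0.0, 0.199, 0.98, -0.001], 'wrist_force': [-0.157, -0.181, -0.187], 'ft_torque': [0.011, -0.033, -0.059], 'grip_force': 0.0, 'finger_gap': 0.085}
0.0187
scene [[-0.564, 0.538, -0.627, 1.246], [0.826, 0.364, -0.431, 0.538], [-0.003, -0.76, -0.649, 0.74], [0.0, 0.0, 0.0, 1.0]]
top [[-0.03, -0.993, 0.113, 0.477], [-0.999, 0.032, 0.013, 0.107], [-0.017, -0.113, -0.993, 1.345], [0.0, 0.0, 0.0, 1.0]]
```

View pics/scene.png

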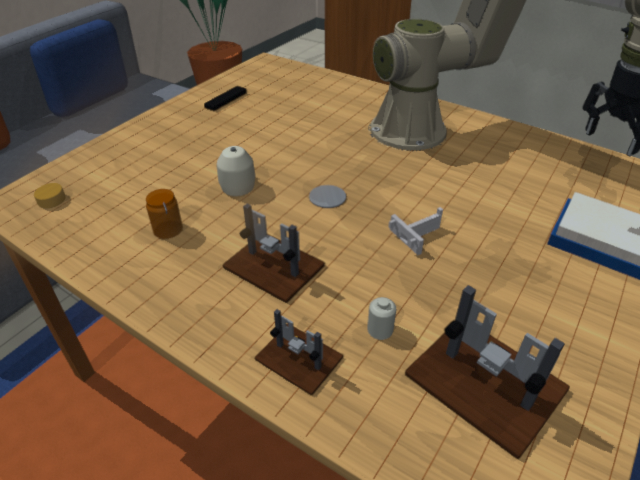

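View pics/top.png

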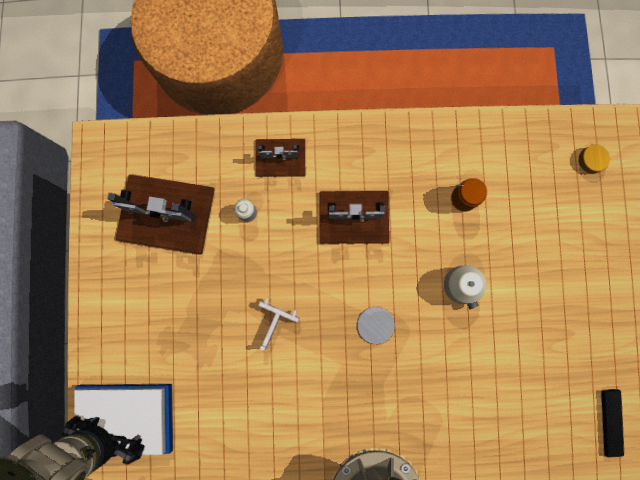

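Top view: stand candidates are large (165,213), small (280,155) and middle (354,217). I choose the middle one, which is (273,250) in the scene view. The only loose T-shaped arm is at (275,322), with its claws pointing away from the robot. Next I measure these and take one close crop.

```bash
python3 - <<'E'
from h import *
def L(n): return dict(np.load(n+'.npz'))
t=L('top'); s=L('scene')
hsv=cv2.cvtColor(t['image'],cv2.COLOR_RGB2HSV)
# feet: dark brown
P=cloud(t)
im=t['image'].astype(int)
m=((im.max(2)<100)&(im[...,0]>im[...,2]+10)&(P[...,2]<0.03)).astype(np.uint8)
m=cv2.morphologyEx(m,cv2.MORPH_CLOSE,np.ones((15,15)))
for c in cv2.findContours(m,0,2)[0]:
    if cv2.contourArea(c)<800: continue
    w=plane(t,c.reshape(-1,2),0.012)[:,:2].astype(np.float32)
    print('foot',cv2.boundingRect(c),cv2.minAreaRect(w*1000))
# bracket
m=((hsv[...,1]<70)&(hsv[...,2]>110)&(P[...,2]>0.025)&(P[...,2]<.07)).astype(np.uint8)
roi=np.zeros_like(m); roi[285:360,240:315]=1; m*=roi
v,u=np.nonzero(m); w=plane(t,np.c_[u,v],0.04)
print('bracket n',len(u),cv2.minAreaRect((w[:,:2]*1000).astype(np.float32)),w.min(0),w.max(0),np.nanmedian(P[v,u],0))
a=cv2.resize(t['image'][180:260,305:405],(500,400),interpolation=2)
b=cv2.resize(s['image'][195:305,215:335],(436,400),interpolation=2)
cv2.imwrite('pics/crop.png',np.hstack([a,b[:,:300+0] if 0 else b])[...,::-1][:, :936] if 0 else cv2.resize(np.hstack([a,b]),(798,341))[...,::-1])
# stand rails points
Ps=cloud(s)
for n,Q,r in(('top',P,(180,260,305,405)),('scene',Ps,(195,305,215,335))):
    q=Q[r[0]:r[1],r[2]:r[3]].reshape(-1,3); q=q[q[:,2]>0.05]
    print(n,len(q),np.nanmin(q,0),np.nanmax(q,0))
    for lo,hi in((.05,.07),(.07,.1),(.1,.125),(.125,.15)):
        k=q[(q[:,2]>lo)&(q[:,2]<hi)]
        if len(k): print(lo,len(k),k.min(0).round(3),np.median(k,0).round(3),k.max(0).round(3))
E
```

```text
foot (325, 451, 84, 29) ((79.05061340332031, 18.93700408935547), (195.96548461914062, 65.84930419921875), 88.14606475830078)
foot (319, 191, 70, 53) ((670.4933471679688, 28.1539306640625), (169.3240509033203, 128.35653686523438), 88.15265655517578)
foot (116, 175, 98, 79) ((693.9605102539062, 495.39288330078125), (223.6852264404297, 170.3581085205078), 79.05587768554688)
foot (256, 139, 49, 38) ((825.7603759765625, 205.1399383544922), (119.93621063232422, 94.63719940185547), 88.41259765625)
foot (134, 14, 149, 103) ((1058.2708740234375, 378.0762023925781), (242.0435333251953, 390.4808044433594), 9.257906913757324)
bracket n 357 ((418.5084228515625, 214.44297790527344), (89.5526351928711, 116.72600555419922), 88.731201171875) [0.36094297 0.16938154 0.04      ] [0.47753403 0.26044855 0.04      ] [0.43355621 0.23073318 0.03894791]
top 609 [ 0.65353779 -0.03498392  0.05055463] [0.69539571 0.09100268 0.14003957]
0.05 96 [ 0.654 -0.032  0.051] [0.661 0.019 0.062] [0.675 0.089 0.07 ]
0.07 303 [ 0.656 -0.035  0.07 ] [0.675 0.028 0.078] [0.695 0.091 0.099]
0.1 140 [ 0.659 -0.032  0.1  ] [0.663 0.008 0.118] [0.674 0.09  0.124]
0.125 70 [ 0.661 -0.033  0.125] [0.671 0.025 0.134] [0.679 0.089 0.14 ]
scene 1591 [ 0.65574023 -0.03556326  0.05007595] [0.69805992 0.09458402 0.13916821]
0.05 337 [ 0.656 -0.033  0.05 ] [0.672 0.038 0.063] [0.697 0.093 0.07 ]
0.07 740 [ 0.661 -0.036  0.07 ] [0.676 0.029 0.081] [0.698 0.095 0.1  ]
0.1 383 [ 0.66  -0.033  0.1  ] [0.668 0.009 0.114] [0.683 0.093 0.125]
0.125 131 [ 0.666 -0.034  0.125] [ 0.677 -0.019  0.134] [0.684 0.092 0.139]
```

View pics/crop.png

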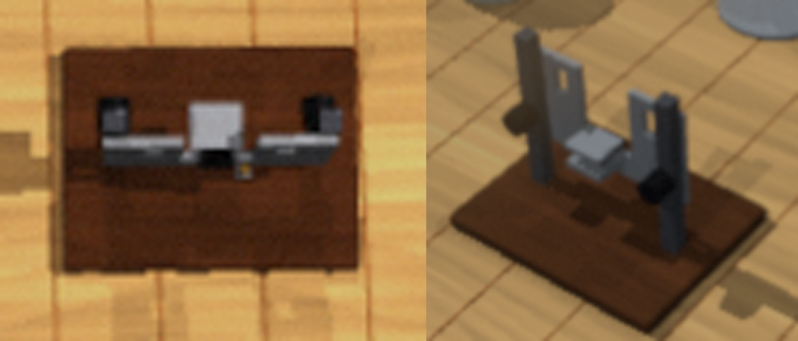

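The crop confirms the choice. The foot measures 169x128 mm (170x130 given), and the latch nose (at crop 213,158) and brass pin (at crop 243,170) are on the robot-facing side. So the stand's +x is about world +x, with its origin near (0.660, 0.028). Now I go over the bracket for a wrist view.

Call:
step_arm(deltas=[[31,-50,0,0,0,0,1],[31,-50,0,0,0,0,1],[31,-50,0,0,0,0,1],[31,-50,0,0,0,0,1],[31,-50,0,0,0,0,1]])

```text
clock: 0.6
tcp_pos: [0.3559, 0.3154, 0.231]
orientation: [-0.0, 0.198, 0.98, -0.0]
wrist_force: [0.7, 0.2, -0.3]
finger_gap: 0.0857
grip_force: 0.0
```

Call:
step_arm(deltas=[[15,-30,0,0,0,0,1],[15,-20,0,0,0,0,1],[0,0,0,0,0,0,1]])

```text
clock: 0.9
tcp_pos: [0.3869, 0.265, 0.231]
orientation: [0.0, 0.201, 0.98, -0.0]
wrist_force: [0.6, 1.3, 0.5]
finger_gap: 0.0855
grip_force: 0.0
```

```bash
python3 - <<'E'
from h import *
s=get_state(); print(s['clock'],np.round(s['tcp_pos'],4),np.round(s['orientation'],4))
c=cam('wrist'); cv2.imwrite('pics/w1.png',c['image'][...,::-1]); print(np.round(c['world_from_camera'],3).tolist(),c['K'][0][0])
P=cloud(c); z=P[...,2]
m=((z>.03)&(z<.045)).astype(np.uint8)
n,l,st,ce=cv2.connectedComponentsWithStats(m)
for i in range(1,n):
    if st[i,4]>300: print(st[i],ce[i],np.nanmedian(P[l==i],0).round(4))
E
```

```text
0.9 [0.3869 0.265  0.231 ] [ 1.000e-04  2.008e-01  9.796e-01 -3.000e-04]
[[0.392, 0.884, 0.255, 0.321], [0.92, -0.377, -0.109, 0.293], [-0.0, 0.277, -0.961, 0.373], [0.0, 0.0, 0.0, 1.0]] 388.31418468680266
[ 238  184  108  122 2597] [292.0754717  267.83981517] [0.4355 0.2321 0.0394]
```

View pics/w1.png

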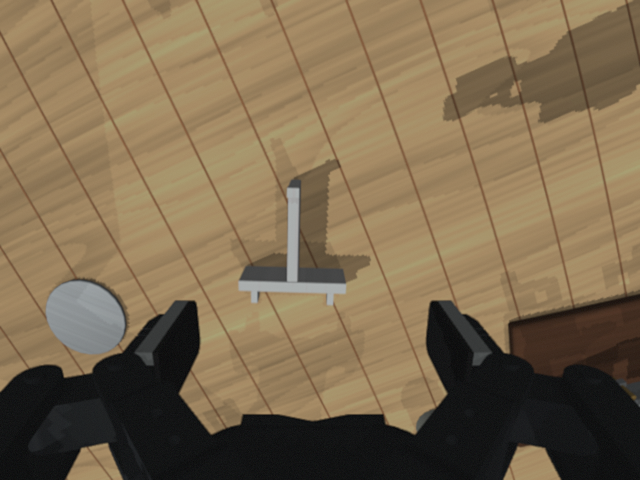

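The wrist view shows the bar's top face at y≈287 from x=239 to 346, the claws at (254,297) and (330,299), and the tip at (294,185). I measure its pose on the z=40 mm plane.

```bash
cat > br.py <<'E'
from h import *
def bracket(c,box,zt=0.04):
    x0,y0,x1,y1=box
    g=cv2.cvtColor(c['image'],cv2.COLOR_RGB2HSV); m=((g[...,1]<45)&(g[...,2]>120)).astype(np.uint8)
    k=np.zeros_like(m); k[y0:y1,x0:x1]=1; m*=k
    v,u=np.nonzero(m); w=plane(c,np.c_[u,v],zt)[:,:2]*1000
    return w
def fit(w):
    # coarse axis by bar/arm: PCA on arm and bar after splitting with minAreaRect
    (cx,cy),(a,b),th=cv2.minAreaRect(w.astype(np.float32))
    return (cx,cy),(a,b),th
E
python3 - <<'E'
from br import *
c=dict(np.load('wrist.npz')); 
w=bracket(c,(225,170,360,310)); print(len(w),fit(w))
th=np.deg2rad(-21)
for it in range(4):
    R=np.array([[np.cos(th),np.sin(th)],[-np.sin(th),np.cos(th)]]); q=w@R.T
    x=q[:,0]; top=np.percentile(x,95)
    # find arm pixels: those 15..75 mm from the low x end 
    lo=x.min(); arm=q[(x>lo+15)&(x<lo+75)]
    p=np.polyfit(arm[:,0],arm[:,1],1); 
    yc=np.polyval(p,lo+90); bar=q[(x>lo+85)&(np.abs(q[:,1]-yc)<50)]
    pb=np.polyfit(bar[:,1],bar[:,0],1)
    th+=np.arctan(p[0])
    print(np.rad2deg(th),'bar slope',np.rad2deg(pb[0]),lo,yc,q.min(0),q.max(0),np.ptp(arm[:,1]))
R=np.array([[np.cos(th),np.sin(th)],[-np.sin(th),np.cos(th)]]); q=w@R.T
hst=np.histogram(q[:,0],bins=np.arange(np.floor(q[:,0].min()),q[:,0].max()+2,2)); print(hst[0].tolist(),hst[1][0])
b=q[q[:,0]>q[:,0].min()+88]; print('bar y',np.percentile(b[:,1],[0,1,50,99,100]))
print('R inv of (x,y):',R.T)
np.save('R.npy',R)
E
```

```text
2312 ((429.6549987792969, 239.3994140625), (92.658935546875, 115.92829895019531), 38.584503173828125)
-25.17413771799208 bar slope 3.641993066316202 245.09604082163258 364.09339328604625 [245.09604082 314.39968297] [357.04954324 413.76286528] 12.853967319519086
-25.210064890472857 bar slope -0.41538165569430535 217.87984331169704 387.47683486377144 [217.87984331 337.92172749] [327.66945131 437.68291366] 9.750452630178188
-25.211022006895995 bar slope -0.4503431090188487 217.64036214212075 387.6690537949421 [217.64036214 338.11657468] [327.44941605 437.879835  ] 9.771650660860757
-25.211047504914692 bar slope -0.4512745025785429 217.63398108281146 387.67417257087675 [217.63398108 338.12176368] [327.44355244 437.88507872] 9.772215333657982
[13, 32, 28, 24, 28, 29, 22, 22, 27, 28, 22, 22, 25, 28, 24, 22, 22, 25, 26, 23, 22, 20, 22, 23, 26, 26, 24, 22, 22, 22, 22, 22, 24, 24, 24, 24, 23, 24, 22, 22, 22, 22, 21, 21, 181, 216, 214, 212, 210, 100, 27, 30, 27, 26, 26, 5] 217.0
bar y [338.12190192 339.09951503 387.37928588 436.8069038  437.88521841]
R inv of (x,y): [[ 0.90474494  0.42595375]
 [-0.42595375  0.90474494]]
```

Call:
step_arm(deltas=[[12,-15,-40,0,0,-1,1],[11,-14,-40,0,0,-1,1],[0,0,-40,0,0,0,1],[0,0,-30,0,0,0,1],[0,0,0,0,0,0,1]])

```text
clock: 1.45
tcp_pos: [0.4044, 0.2377, 0.0774]
orientation: [-0.004, 0.215, 0.977, -0.002]
wrist_force: [-0.5, -0.3, -0.5]
finger_gap: 0.0859
grip_force: 0.0
```

```bash
python3 - <<'E'
from br import *
s=get_state(); print(s['clock'],np.round(s['tcp_pos'],4),np.round(s['orientation'],4))
c=cam('wrist'); cv2.imwrite('pics/w2.png',c['image'][...,::-1])
E
```

```text
1.45 [0.4044 0.2377 0.0774] [-0.0038  0.2151  0.9766 -0.0022]
```

View pics/w2.png

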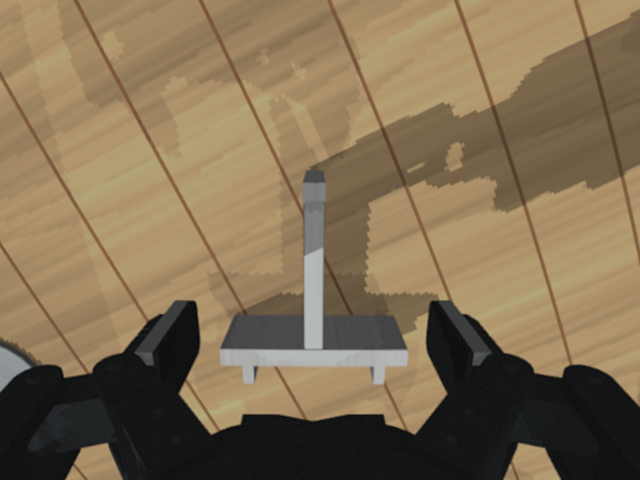

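The gripper is centred on and aligned with the arm plate: plate at x≈314, finger midpoint ≈314, bar horizontal at y 349–366. I check the distance along the plate after settling.

Call:
step_arm(deltas=[[0,0,0,0,0,0,1],[0,0,0,0,0,0,1]])

```text
clock: 1.7
tcp_pos: [0.4099, 0.2393, 0.0833]
orientation: [0.001, 0.215, 0.977, 0.001]
wrist_force: [0.1, 0.6, -0.3]
finger_gap: 0.0851
grip_force: 0.0
```

```bash
python3 - <<'E'
from br import *
s=get_state(); print(s['clock'],np.round(s['tcp_pos'],4),np.round(s['orientation'],4))
o=dict(np.load('wrist.npz')); w=plane(o,[[220,366],[408,366],[314,366],[314,349],[314,203]],0.04)
print(w.round(4)); d=w[1]-w[0]; print(np.hypot(*d[:2]),np.degrees(np.arctan2(d[1],d[0])),np.linalg.norm(w[2]-w[3]))
ax=np.array([np.cos(np.radians(-25.2)),np.sin(np.radians(-25.2)),0]); print('grip',w[2]-.045*ax)
E
```

```text
1.7 [0.4099 0.2393 0.0833] [0.0015 0.2152 0.9766 0.001 ]
[[0.431  0.1705 0.04  ]
 [0.473  0.2625 0.04  ]
 [0.4518 0.2167 0.04  ]
 [0.4423 0.2211 0.04  ]
 [0.3715 0.2537 0.04  ]]
0.10116420535761834 65.44743926506479 0.01042402308618131
grip [0.41104396 0.2358967  0.04      ]
```

Call:
step_arm(deltas=[[1,-3,-35,0,0,0,1],[0,0,-30,0,0,0,1],[0,0,-10,0,0,0,1],[0,0,0,0,0,0,1],[0,0,0,0,0,0,1]])

```text
clock: 2.2
tcp_pos: [0.4107, 0.2357, 0.0077]
orientation: [0.001, 0.216, 0.976, 0.001]
wrist_force: [-0.0, -0.2, -0.3]
finger_gap: 0.0856
grip_force: 0.0
```

Call:
step_arm(deltas=[[0,0,0,0,0,0,-1],[0,0,0,0,0,0,-1],[0,0,0,0,0,0,-1],[0,0,0,0,0,0,-1],[0,0,0,0,0,0,-1]], newtons=70)

```text
clock: 2.7
tcp_pos: [0.4097, 0.2352, 0.0065]
orientation: [0.0, 0.216, 0.976, 0.0]
wrist_force: [-0.1, -1.0, -1.3]
finger_gap: 0.0121
grip_force: 0.0
```

Call:
step_arm(deltas=[[0,0,0,0,0,0,-1],[0,0,0,0,0,0,-1],[0,0,0,0,0,0,-1]])

```text
clock: 3.0
tcp_pos: [0.4098, 0.2354, 0.0066]
orientation: [0.0, 0.216, 0.976, 0.0]
wrist_force: [-0.8, 0.4, 5.5]
finger_gap: 0.009
grip_force: 68.9
```

Call:
step_arm(deltas=[[0,0,10,0,0,0,-1],[0,0,30,0,0,0,-1],[0,0,40,0,0,0,-1],[0,0,20,0,0,0,-1],[0,0,0,0,0,0,-1]])

```text
clock: 3.5
tcp_pos: [0.4116, 0.2359, 0.1094]
orientation: [0.002, 0.216, 0.976, 0.002]
wrist_force: [0.3, 0.4, -1.8]
finger_gap: 0.0089
grip_force: 68.4
```

Call:
step_arm(deltas=[[30,-40,5,0,0,5,-1],[30,-40,0,0,0,5,-1],[30,-40,0,0,0,5,-1],[30,-40,0,0,0,5,-1],[30,-40,0,0,0,3,-1]])

```text
clock: 4.0
tcp_pos: [0.5591, 0.0337, 0.1095]
orientation: [-0.001, 0.015, 1.0, 0.0]
wrist_force: [0.8, 1.3, -2.3]
finger_gap: 0.0093
grip_force: 68.5
```

Call:
step_arm(deltas=[[0,0,0,0,0,0,-1],[0,0,0,0,0,0,-1],[0,0,0,0,0,0,-1]])

```text
clock: 4.3
tcp_pos: [0.5576, 0.036, 0.1098]
orientation: [-0.002, 0.017, 1.0, 0.0]
wrist_force: [-0.4, 1.1, -3.6]
finger_gap: 0.0092
grip_force: 68.9
```

```bash
python3 - <<'E'
from br import *
s=get_state(); print(s['clock'],np.round(s['tcp_pos'],4),np.round(s['orientation'],4))
c=cam('wrist'); t=cam('top'); sc=cam('scene')
a=c['image'][...,::-1]; b=cv2.resize(sc['image'][170:310,190:350],(549,480),interpolation=2)[...,::-1]
cv2.imwrite('pics/w3.png',cv2.resize(np.hstack([a,b]),(800,323)))
E
```

```text
4.3 [0.5576 0.036  0.1098] [-1.800e-03  1.660e-02  9.999e-01  3.000e-04]
```

View pics/w3.png

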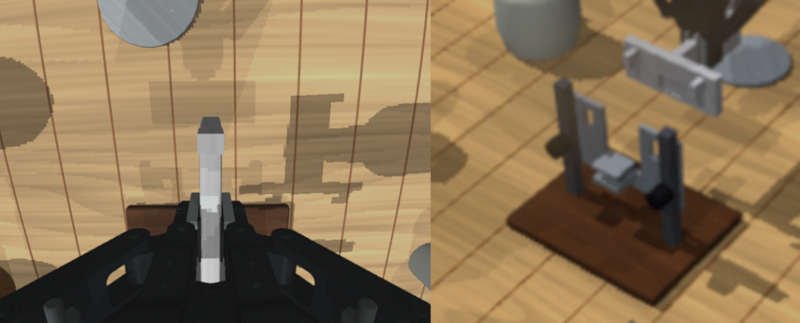

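The wrist view shows the foot's front edge, with corners near (188,306) and (430,303) at full scale; the bracket is held level, and the scene view shows the slots through the uprights. I refine the stand pose from the foot corners and the rail height from the depth.

```bash
python3 - <<'E'
from br import *
c=dict(np.load('wrist.npz')); s=dict(np.load('scene.npz')); t=dict(np.load('top.npz'))
im=c['image'].astype(int); m=((im[...,0]<110)&(im[...,0]>im[...,2]+15)); 
g=m[280:345,170:440].astype(np.uint8)
# front edge rows
cols=[];
for u in list(range(200,270,4))+list(range(365,425,4)):
    col=np.nonzero(m[285:345,u])[0]
    if len(col)>8: cols.append((u,285+col[0]-.5))
w=plane(c,cols,0.012); p=np.polyfit(w[:,1],w[:,0],1); print('edge n',len(w),'x@y=.028',np.polyval(p,.028),'yaw',np.degrees(np.arctan(-p[0])),'res',np.std(w[:,0]-np.polyval(p,w[:,1])))
row=[np.nonzero(m[r,170:450])[0]+170 for r in range(310,325,3)]
for r,k in zip(range(310,325,3),row): print(r,k.min(),k.max(),plane(c,[[k.min()-.5,r],[k.max()+.5,r]],.012)[:,:2].round(4).tolist())
# foot from top (second time, posts same)
O=np.array([.6605,.028]); a=np.radians(-1.85); R=np.array([[np.cos(a),-np.sin(a)],[np.sin(a),np.cos(a)]])
for n,d in(('scene',s),('top',t)):
    P=cloud(d).reshape(-1,3); q=P.copy(); q[:,:2]=(P[:,:2]-O)@R; q*=1000
    k=(abs(q[:,1])<47)&(abs(q[:,1])>22)&(abs(q[:,0])<15)&(q[:,2]>40)
    z=q[k]; print(n,k.sum(),'top z',np.sort(z[:,2])[-12:].round(1),'x med',np.median(z[:,0]))
    for lo in(-47,-40,-32,22,32,40):
        b=z[(z[:,1]>lo)&(z[:,1]<lo+8)]; print(lo,len(b),np.percentile(b[:,2],[95,100]).round(1),np.histogram(b[:,2],bins=np.arange(60,130,4))[0].tolist()) if len(b) else 0
    pz=q[(abs(q[:,1])<65)&(abs(q[:,1])>47)&(abs(q[:,0])<25)&(q[:,2]>110)]; print('posts',np.sort(pz[:,2])[-5:],pz[pz[:,1]>0].mean(0),pz[pz[:,1]<0].mean(0), pz[:,1].min(),pz[:,1].max(), pz[:,0].min(), pz[:,0].max())
cv2.imwrite('pics/s4.png',cv2.resize(s['image'][195:285,230:320],(600,600),interpolation=cv2.INTER_CUBIC)[...,::-1])
E
```

```text
edge n 31 x@y=.028 0.6011375474060092 yaw -1.2160807840384986 res 0.0002947862833789622
310 188 434 [[0.6043, -0.0506], [0.6098, 0.1188]]
313 187 434 [[0.6066, -0.0516], [0.6121, 0.119]]
316 188 433 [[0.6089, -0.0512], [0.6144, 0.1184]]
319 188 433 [[0.6112, -0.0515], [0.6167, 0.1186]]
322 188 433 [[0.6135, -0.0518], [0.619, 0.1187]]
scene 455 top z [122.1 122.1 122.2 122.7 122.7 122.7 122.9 123.  123.4 123.5 124.  128.5] x med 6.4379861826316915
-47 103 [122.  128.5] [7, 3, 6, 4, 6, 6, 3, 5, 8, 6, 4, 6, 5, 5, 7, 7, 1]
-40 75 [120.9 122.7] [3, 4, 6, 4, 4, 5, 5, 6, 7, 2, 0, 2, 3, 3, 7, 6, 0]
-32 69 [119.4 120.7] [3, 4, 5, 3, 6, 4, 5, 6, 2, 3, 4, 3, 4, 4, 9, 3, 0]
22 90 [121.4 122.7] [3, 5, 4, 5, 4, 6, 5, 4, 4, 5, 6, 4, 3, 7, 6, 7, 0]
32 72 [121.8 123.4] [1, 3, 7, 4, 6, 5, 4, 7, 7, 2, 3, 3, 1, 3, 5, 9, 0]
40 10 [118.  120.7] [0, 0, 1, 2, 2, 0, 0, 2, 1, 0, 0, 0, 0, 1, 0, 1, 0]
posts [138.55227789 138.72448489 138.82283902 139.73341088 139.85515248] [ 14.27390063  60.00905094 125.19207397] [ 15.35526466 -51.91814882 125.84593799] -61.37427100544325 64.88756463356118 1.9837673834977105 21.408244038719776
top 24 top z [116.  116.6 116.8 118.7 118.7 119.2 119.3 120.4 120.6 121.  121.3 123.7] x med 0.7086515336916519
32 4 [120.  120.6] [0, 0, 0, 0, 0, 0, 0, 0, 0, 0, 0, 0, 0, 0, 2, 1, 0]
40 20 [121.4 123.7] [2, 0, 0, 3, 0, 0, 1, 1, 2, 0, 1, 1, 0, 0, 5, 4, 0]
posts [137.89215296 138.08242286 138.29777056 138.76195844 141.00467325] [  7.37890647  56.05661645 128.28679414] [ 12.89624837 -54.40696652 133.67531754] -60.76579251606463 61.798241649356484 -0.8847044340465068 16.916905811141085
```

View pics/s4.png

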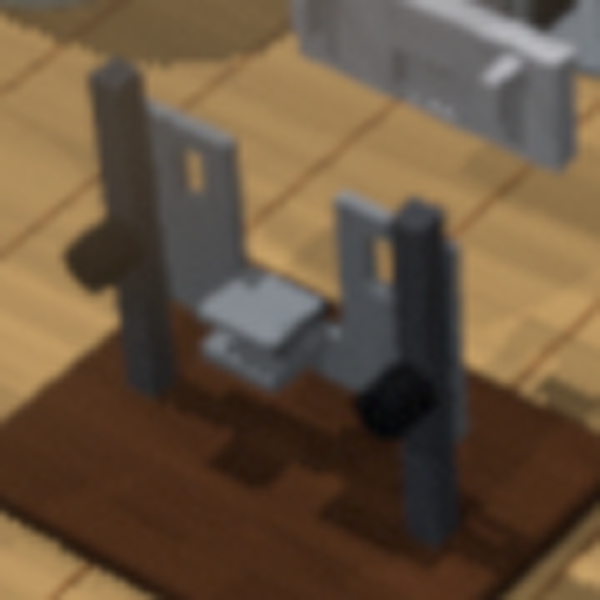

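The crop shows slots at (195,170) and (383,258), and the uprights' tops at (195,120) and (365,200). The rail sits near its highest setting (h≈15–17 mm). The top and wrist cameras disagree by about 4 mm on the stand, so I calibrate them against the held bar.

```bash
python3 - <<'E'
from br import *
s=dict(np.load('scene.npz')); t=dict(np.load('top.npz'))
a=np.radians(-1.6); R=np.array([[np.cos(a),-np.sin(a)],[np.sin(a),np.cos(a)]])
for n,d in(('scene',s),('top',t)):
    P=cloud(d).reshape(-1,3); g=cv2.cvtColor(d['image'],cv2.COLOR_RGB2HSV).reshape(-1,3)
    q=P.copy(); q[:,:2]=(P[:,:2]-np.array([.6026,.0345]))@R; q*=1000
    k=(abs(q[:,0])<18)&(abs(q[:,1])<62)&(q[:,2]>100)&(q[:,2]<150)&(g[:,2]>90)
    b=q[k]; print(n,'bar',k.sum(),'y',np.percentile(b[:,1],[0,2,50,98,100]).round(1),'z',np.percentile(b[:,2],[2,50,98,100]).round(1),'x',np.percentile(b[:,0],[2,25,50,75,98]).round(1))
# scene rays onto rail back plane, O from wrist
O=np.array([.657,.0325]); o=s['world_from_camera'][:3,3]
def back(uv,x):
    uv=np.array(uv,float)/6.6667+np.array([230,195])-.5
    r=pts(s,uv)@s['world_from_camera'][:3,:3].T; n=np.array([np.cos(a),np.sin(a),0])
    k=(n[:2]@O+x-n@o)/(r@n); p=o+r*k[:,None]; p[:,:2]=(p[:,:2]-O)@R; return (p*1000).round(1)
print('slot L t,b; slot R t,b',back([[194,150],[194,193],[383,236],[383,282]],.005).tolist())
print('rail back top edge corners',back([[158,110],[236,144],[340,200]],.005).tolist())
print('post tops back L,R mid', back([[117,75],[416,214]],.017).tolist())
E
```

```text
scene bar 786 y [-51.4 -45.7   1.7  50.3  52.1] z [106.  133.8 146.7 148.7] x [-11.3  -1.    1.7   3.   15.5]
top bar 23 y [41.5 41.7 44.1 48.5 48.5] z [121.  140.2 146.9 148. ] x [-9.1 -8.6 -5.  -2.2  0.3]
slot L t,b; slot R t,b [[5.0, -42.3, 106.9], [5.0, -44.1, 89.5], [5.0, 29.9, 108.9], [5.0, 28.9, 90.9]]
rail back top edge corners [[5.0, -55.6, 116.0], [5.0, -24.9, 117.3], [5.0, 14.3, 114.9]]
post tops back L,R mid [[17.0, -58.8, 135.1], [17.0, 52.7, 136.3]]
```

Call:
step_arm(deltas=[[10,-2,-17,0,0,0.3,-1],[10,-2,-16,0,0,0,-1],[12,0,0,0,0,0,-1],[4,0,0,0,0,0,-1],[0,0,0,0,0,0,-1]])

```text
clock: 4.95
tcp_pos: [0.5957, 0.0322, 0.0786]
orientation: [0.0, 0.013, 1.0, 0.0]
wrist_force: [-0.2, -0.3, -2.0]
finger_gap: 0.0089
grip_force: 68.9
```

Call:
step_arm(deltas=[[0,0,0,0,0,0,-1],[0,0,0,0,0,0,-1],[0,0,0,0,0,0,-1]])

```text
clock: 5.25
tcp_pos: [0.5951, 0.0315, 0.0786]
orientation: [0.0, 0.014, 1.0, 0.0]
wrist_force: [-0.4, 0.1, -1.5]
finger_gap: 0.0089
grip_force: 68.9
```

```bash
python3 - <<'E'
from br import *
s=get_state(); print(s['clock'],np.round(s['tcp_pos'],4),np.round(s['orientation'],4),np.round(s['wrist_force'],2))
sc=cam('scene'); t=cam('top')
cv2.imwrite('pics/s5.png',cv2.resize(sc['image'][190:270,235:315],(600,600),interpolation=cv2.INTER_CUBIC)[...,::-1])
E
```

```text
5.25 [0.5951 0.0315 0.0786] [1.000e-04 1.400e-02 9.999e-01 0.000e+00] [-0.36  0.12 -1.5 ]
```

View pics/s5.png

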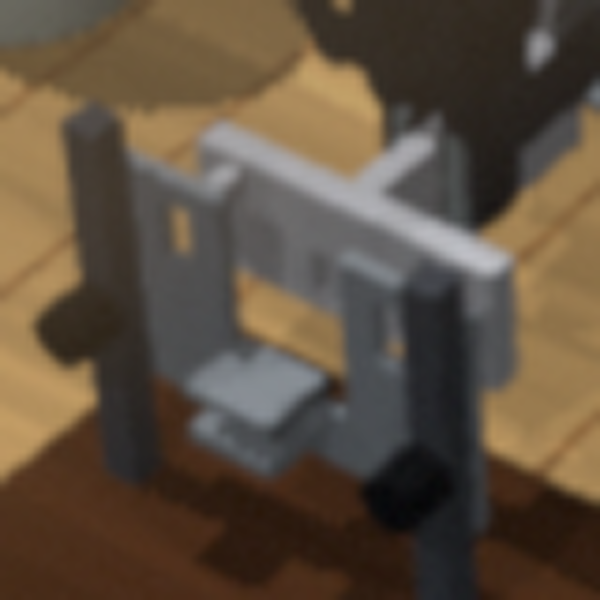

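The scene crop shows the bar behind (nearer the robot than) the rail. Its upper rear edge runs from (203,150) to (497,275), the left claw is at (225,172), and the slots are at (181,230) and (395,335). I compare these with the projected model points, using the bar as the reference.

```bash
cat > pr.py <<'E'
from br import *
def proj(c,X):
    T=np.linalg.inv(c['world_from_camera']); r=cv2.Rodrigues(T[:3,:3])[0]
    return cv2.projectPoints(np.array(X,float),r,T[:3,3],c['K'],c['dist_coeffs'])[0].reshape(-1,2)
def fr(O,a,P):
    a=np.radians(a); P=np.array(P,float)/1000
    return np.c_[O[0]+P[:,0]*np.cos(a)-P[:,1]*np.sin(a),O[1]+P[:,0]*np.sin(a)+P[:,1]*np.cos(a),P[:,2]+O[2]]
E
python3 - <<'E'
from pr import *
s=dict(np.load('scene.npz')); t=dict(np.load('top.npz'))
cr=lambda p:((p-[235,190]+.5)*7.5).round(0).tolist()
a=-1.6; b=(.5951+.045*np.cos(np.radians(a)),.0315-.045*.028,.0786-.0066)
print('bar rear top corners',cr(proj(s,fr(b,a,[[0,-50,40],[0,50,40],[0,50,0]]))))
S=[[5,-41,76],[5,-41,96],[5,-31,96],[5,31,96],[5,31,76]]; RT=[[5,-22,104],[5,22,104]]
for O in((.659,.03,.013),(.659,.03,.016),(.662,.03,.013),(.659,.033,.013)):
    print(O,'slot',cr(proj(s,fr(O,a,S))),'posttops',cr(proj(s,fr((O[0],O[1],0),a,[[17,-62,136],[17,-50,136],[17,50,136],[17,62,136]]))))
im=t['image']; g=cv2.cvtColor(im,cv2.COLOR_RGB2GRAY)
for u in (332,336,340,366,370,374,378): print(u,g[196:236,u].tolist())
print('top pred bar rear/front left,right',proj(t,fr(b,a,[[0,40,40],[-10,40,40],[0,-40,40],[-10,-40,40]])).round(1).tolist())
O=(.659,.03,.013);print('rail top front/back',proj(t,fr(O,a,[[0,40,104],[5,40,104],[0,-40,104],[5,-40,104]])).round(1).tolist())
E
```

```text
bar rear top corners [[204.0, 136.0], [499.0, 275.0], [503.0, 392.0]]
(0.659, 0.03, 0.013) slot [[178.0, 261.0], [172.0, 203.0], [200.0, 216.0], [384.0, 305.0], [388.0, 364.0]] posttops [[72.0, 115.0], [107.0, 132.0], [409.0, 276.0], [447.0, 294.0]]
(0.659, 0.03, 0.016) slot [[177.0, 252.0], [171.0, 194.0], [200.0, 207.0], [384.0, 296.0], [387.0, 355.0]] posttops [[72.0, 115.0], [107.0, 132.0], [409.0, 276.0], [447.0, 294.0]]
(0.662, 0.03, 0.013) slot [[171.0, 267.0], [164.0, 208.0], [193.0, 222.0], [377.0, 311.0], [381.0, 371.0]] posttops [[65.0, 121.0], [99.0, 138.0], [402.0, 282.0], [440.0, 300.0]]
(0.659, 0.033, 0.013) slot [[186.0, 265.0], [181.0, 207.0], [209.0, 220.0], [394.0, 309.0], [397.0, 368.0]] posttops [[81.0, 119.0], [115.0, 136.0], [419.0, 280.0], [457.0, 298.0]]
332 [53, 55, 51, 54, 57, 52, 40, 27, 24, 53, 85, 72, 71, 71, 59, 35, 94, 141, 102, 43, 43, 45, 43, 30, 24, 26, 25, 33, 43, 41, 45, 44, 41, 42, 37, 26, 26, 25, 24, 24]
336 [48, 48, 50, 51, 51, 48, 44, 44, 40, 42, 44, 50, 49, 48, 39, 60, 129, 161, 118, 45, 43, 43, 42, 34, 30, 34, 33, 134, 218, 220, 218, 188, 85
[... 499 characters left out ...]
 181, 179, 179, 177, 170, 156, 156, 171, 176, 175, 175, 173, 175, 171, 171, 171, 171, 173, 168, 161, 152]
374 [153, 153, 158, 160, 166, 167, 170, 172, 175, 177, 178, 182, 179, 181, 179, 181, 181, 178, 179, 179, 180, 179, 174, 163, 157, 158, 168, 180, 178, 180, 179, 178, 181, 181, 183, 178, 180, 178, 169, 163]
378 [153, 157, 160, 160, 166, 168, 169, 172, 177, 175, 178, 178, 180, 179, 179, 181, 179, 180, 180, 178, 181, 177, 176, 169, 160, 157, 163, 178, 182, 177, 179, 179, 178, 177, 182, 179, 178, 180, 177, 167]
top pred bar rear/front left,right [[337.9, 223.8], [337.9, 228.2], [373.3, 223.7], [373.4, 228.1]]
rail top front/back [[337.7, 215.2], [337.7, 213.0], [373.3, 215.0], [373.2, 212.9]]
```

The bar reference agrees with the scene camera to within 2 crop pixels. The slots and posts sit about 12 px left of the prediction, which puts the stand at O≈(0.6607, 0.0276) with h≈14 mm. I correct y by −2 mm and feel forward.

Call:
step_arm(deltas=[[2,-2,0,0,0,0,-1],[2,0,0,0,0,0,-1],[0,0,0,0,0,0,-1],[0,0,0,0,0,0,-1]])

```text
clock: 5.75
tcp_pos: [0.5995, 0.0293, 0.0782]
orientation: [-0.0, 0.014, 1.0, 0.0]
wrist_force: [0.7, -0.2, -2.8]
finger_gap: 0.0092
grip_force: 68.9
```

Call:
step_arm(deltas=[[2,0,0,0,0,0,-1],[1,0,0,0,0,0,-1],[1,0,0,0,0,0,-1],[0,0,0,0,0,0,-1]])

```text
clock: 6.15
tcp_pos: [0.6036, 0.0294, 0.0783]
orientation: [0.0, 0.014, 1.0, 0.0]
wrist_force: [-0.0, 0.5, -2.1]
finger_gap: 0.0089
grip_force: 68.9
```

Call:
step_arm(deltas=[[1,0,0,0,0,0,-1],[1,0,0,0,0,0,-1],[0,0,0,0,0,0,-1],[0,0,0,0,0,0,-1]])

```text
clock: 6.55
tcp_pos: [0.6054, 0.0294, 0.0783]
orientation: [-0.0, 0.014, 1.0, 0.0]
wrist_force: [-0.3, 0.7, -2.2]
finger_gap: 0.0092
grip_force: 68.9
```

Call:
step_arm(deltas=[[1,0,0,0,0,0,-1],[1,0,0,0,0,0,-1],[0,0,0,0,0,0,-1]])

```text
clock: 6.85
tcp_pos: [0.6076, 0.0294, 0.0783]
orientation: [0.0, 0.014, 1.0, 0.0]
wrist_force: [0.2, 0.5, -2.3]
finger_gap: 0.0091
grip_force: 68.9
```

Call:
step_arm(deltas=[[1,0,0,0,0,0,-1],[1,0,0,0,0,0,-1],[0,0,0,0,0,0,-1]])

```text
clock: 7.15
tcp_pos: [0.6096, 0.0294, 0.0783]
orientation: [0.0, 0.014, 1.0, 0.0]
wrist_force: [0.0, 0.6, -2.9]
finger_gap: 0.0092
grip_force: 68.9
```

Call:
step_arm(deltas=[[1,0,0,0,0,0,-1],[1,0,0,0,0,0,-1],[0,0,0,0,0,0,-1]])

```text
clock: 7.45
tcp_pos: [0.6116, 0.0294, 0.0783]
orientation: [0.0, 0.014, 1.0, 0.0]
wrist_force: [-0.5, 0.2, -3.0]
finger_gap: 0.0092
grip_force: 68.9
```

Call:
step_arm(deltas=[[1,0,0,0,0,0,-1],[1,0,0,0,0,0,-1],[0,0,0,0,0,0,-1]])

```text
clock: 7.75
tcp_pos: [0.6136, 0.0294, 0.0783]
orientation: [0.0, 0.014, 1.0, 0.0]
wrist_force: [-0.3, -0.3, -2.3]
finger_gap: 0.0094
grip_force: 68.9
```

Call:
step_arm(deltas=[[1,0,0,0,0,0,-1],[0,0,0,0,0,0,-1]])

```text
clock: 7.95
tcp_pos: [0.614, 0.0294, 0.0782]
orientation: [-0.0, 0.014, 1.0, 0.0]
wrist_force: [-1.7, 0.6, -0.7]
finger_gap: 0.0091
grip_force: 68.9
```

Call:
step_arm(deltas=[[1,0,0,0,0,0,-1],[0,0,0,0,0,0,-1]])

```text
clock: 8.15
tcp_pos: [0.6146, 0.0294, 0.0782]
orientation: [-0.001, 0.014, 1.0, 0.0]
wrist_force: [-4.5, -0.3, 0.4]
finger_gap: 0.009
grip_force: 69.0
```

Call:
step_arm(deltas=[[1,0,0,0,0,0,-1],[0,0,0,0,0,0,-1]])

```text
clock: 8.35
tcp_pos: [0.6151, 0.0294, 0.0781]
orientation: [-0.001, 0.014, 1.0, -0.0]
wrist_force: [-6.3, 0.4, 2.1]
finger_gap: 0.0092
grip_force: 69.5
```

Contact came at TCP x≈0.6138 (rear face on the rail), well past where the claws would have hit steel, so they are in the slots. I relax x slightly and feel downward.

Call:
step_arm(deltas=[[-3.2,0,0,0,0,0,-1],[0,0,-0.5,0,0,0,-1],[0,0,0,0,0,0,-1]])

```text
clock: 8.65
tcp_pos: [0.6138, 0.0295, 0.078]
orientation: [0.001, 0.014, 1.0, 0.0]
wrist_force: [-0.9, 0.2, -0.9]
finger_gap: 0.0093
grip_force: 69.1
```

Call:
step_arm(deltas=[[0,0,-1,0,0,0,-1],[0,0,0,0,0,0,-1]])

```text
clock: 8.85
tcp_pos: [0.6137, 0.0294, 0.0772]
orientation: [0.001, 0.014, 1.0, 0.0]
wrist_force: [-2.1, 0.4, 1.5]
finger_gap: 0.0091
grip_force: 69.5
```

Call:
step_arm(deltas=[[0,0,-1,0,0,0,-1],[0,0,0,0,0,0,-1]])

```text
clock: 9.05
tcp_pos: [0.6138, 0.0294, 0.0765]
orientation: [0.001, 0.014, 1.0, -0.0]
wrist_force: [-2.8, 0.4, 4.8]
finger_gap: 0.0091
grip_force: 70.0
```

Call:
step_arm(deltas=[[0,0,-1,0,0,0,-1],[0,0,0,0,0,0,-1]])

```text
clock: 9.25
tcp_pos: [0.6138, 0.0294, 0.0757]
orientation: [0.001, 0.014, 1.0, -0.0]
wrist_force: [-3.6, -0.4, 6.0]
finger_gap: 0.0093
grip_force: 70.3
```

Call:
step_arm(deltas=[[0,0,-1,0,0,0,-1],[0,0,0,0,0,0,-1]])

```text
clock: 9.45
tcp_pos: [0.6138, 0.0293, 0.0751]
orientation: [0.001, 0.014, 1.0, -0.0]
wrist_force: [-3.6, 0.5, 7.2]
finger_gap: 0.0088
grip_force: 70.6
```

Call:
step_arm(deltas=[[0,0,-1,0,0,0,-1],[0,0,0,0,0,0,-1]])

```text
clock: 9.65
tcp_pos: [0.6138, 0.0293, 0.0744]
orientation: [0.001, 0.014, 1.0, -0.0]
wrist_force: [-5.1, -0.1, 10.0]
finger_gap: 0.0091
grip_force: 70.8
```

Call:
step_arm(deltas=[[0,0,-1,0,0,0,-1],[0,0,0,0,0,0,-1]])

```text
clock: 9.85
tcp_pos: [0.6138, 0.0293, 0.0737]
orientation: [0.001, 0.014, 1.0, -0.0]
wrist_force: [-5.7, 0.9, 12.1]
finger_gap: 0.0088
grip_force: 71.2
```

Call:
step_arm(deltas=[[0,0,-1,0,0,0,-1],[0,0,0,0,0,0,-1]])

```text
clock: 10.05
tcp_pos: [0.6139, 0.0294, 0.0735]
orientation: [0.001, 0.014, 1.0, -0.0]
wrist_force: [-7.7, -0.3, 15.1]
finger_gap: 0.009
grip_force: 71.7
```

Call:
step_arm(deltas=[[0,0,-1,0,0,0,-1],[0,0,0,0,0,0,-1]])

```text
clock: 10.25
tcp_pos: [0.6139, 0.0293, 0.0727]
orientation: [0.002, 0.014, 1.0, -0.0]
wrist_force: [-2.4, -1.0, -3.7]
finger_gap: 0.0091
grip_force: 68.3
```

Call:
step_arm(deltas=[[0,0,-1,0,0,0,-1],[0,0,0,0,0,0,-1]])

```text
clock: 10.45
tcp_pos: [0.614, 0.0294, 0.0688]
orientation: [0.001, 0.014, 1.0, 0.0]
wrist_force: [1.3, 0.1, -0.9]
finger_gap: 0.0089
grip_force: 69.1
```

The force dropped suddenly at z≈0.0727, so I look before going on.

```bash
python3 - <<'E'
from pr import *
s=get_state(); print(s['clock'],np.round(s['tcp_pos'],4),np.round(s['orientation'],4),np.round(s['wrist_force'],2),np.round(s['ft_torque'],2))
sc=cam('scene')
cv2.imwrite('pics/s6.png',cv2.resize(sc['image'][190:270,235:315],(600,600),interpolation=cv2.INTER_CUBIC)[...,::-1])
cr=lambda p:((p-[235,190]+.5)*7.5).round(0).tolist()
p=s['tcp_pos']; a=-1.6; b=(p[0]+.045,p[1]-.045*.028,p[2]-.0066)
print('bar rear top corners pred',cr(proj(sc,fr(b,a,[[0,-50,40],[-10,-50,40],[0,50,40],[-10,50,40],[0,50,0],[13.5,-36,37],[13.5,-36,21]]))))
E
```

```text
10.45 [0.614  0.0294 0.0688] [8.000e-04 1.400e-02 9.999e-01 0.000e+00] [ 1.28  0.15 -0.86] [ 0.04 -0.24  0.04]
bar rear top corners pred [[155.0, 198.0], [180.0, 179.0], [450.0, 340.0], [474.0, 320.0], [455.0, 456.0], [162.0, 252.0], [167.0, 299.0]]
```

View pics/s6.png

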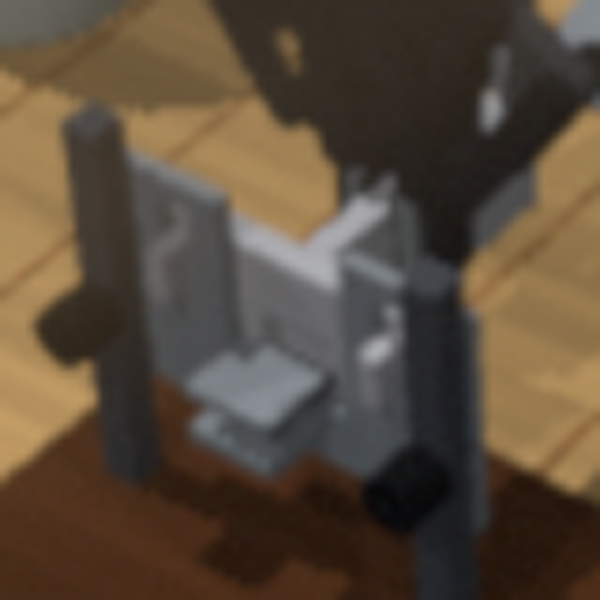

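Both claws are through the slots, left at (170,270) and right at (378,355), and the bar is level against the rail. I press gently to feel the bottom stop.

Call:
step_arm(deltas=[[0,0,-1,0,0,0,-1],[0,0,0,0,0,0,-1]])

```text
clock: 10.7
tcp_pos: [0.6141, 0.0294, 0.0684]
orientation: [0.001, 0.014, 1.0, 0.0]
wrist_force: [-2.6, -0.1, 5.5]
finger_gap: 0.0091
grip_force: 70.4
```

Call:
step_arm(deltas=[[0,0,-1,0,0,0,-1],[0,0,0,0,0,0,-1]])

```text
clock: 10.9
tcp_pos: [0.6141, 0.0294, 0.0682]
orientation: [0.001, 0.014, 1.0, -0.0]
wrist_force: [-3.2, 0.3, 8.9]
finger_gap: 0.0092
grip_force: 71.0
```

Call:
step_arm(deltas=[[0,0,-1,0,0,0,-1],[0,0,0,0,0,0,-1]])

```text
clock: 11.1
tcp_pos: [0.6142, 0.0294, 0.068]
orientation: [0.001, 0.014, 1.0, -0.0]
wrist_force: [-5.3, 1.1, 13.2]
finger_gap: 0.0089
grip_force: 71.7
```

A stiff stop at z≈0.0685, 9 mm below the first latch contact. I press to about 20 N, then relax and tug up lightly to check the latch.

Call:
step_arm(deltas=[[0,0,-1,0,0,0,-1],[0,0,-0.5,0,0,0,-1],[0,0,0,0,0,0,-1]])

```text
clock: 11.4
tcp_pos: [0.6146, 0.0293, 0.067]
orientation: [0.002, 0.014, 1.0, -0.0]
wrist_force: [-5.5, -0.1, 17.1]
finger_gap: 0.0089
grip_force: 72.2
```

Call:
step_arm(deltas=[[0,0,2,0,0,0,-1],[0,0,2,0,0,0,-1],[0,0,0,0,0,0,-1]])

```text
clock: 11.7
tcp_pos: [0.6139, 0.0293, 0.0681]
orientation: [0.0, 0.014, 1.0, 0.0]
wrist_force: [2.9, -0.3, -1.7]
finger_gap: 0.0092
grip_force: 69.4
```

Call:
step_arm(deltas=[[0,0,1.5,0,0,0,-1],[0,0,0,0,0,0,-1],[0,0,0,0,0,0,-1]])

```text
clock: 12.0
tcp_pos: [0.6139, 0.0293, 0.0688]
orientation: [0.0, 0.014, 1.0, 0.0]
wrist_force: [5.2, -0.8, -4.9]
finger_gap: 0.009
grip_force: 68.9
```

Call:
step_arm(deltas=[[0,0,1.5,0,0,0,-1],[0,0,0,0,0,0,-1],[0,0,0,0,0,0,-1]])

```text
clock: 12.3
tcp_pos: [0.6138, 0.0293, 0.0691]
orientation: [-0.0, 0.014, 1.0, 0.0]
wrist_force: [9.2, -0.7, -11.4]
finger_gap: 0.009
grip_force: 68.8
```

It holds against an 11 N tug, so it is latched. I relax to neutral, release and retreat upward.

Call:
step_arm(deltas=[[0,0,-2.5,0,0,0,-1],[0,0,0,0,0,0,-1],[0,0,0,0,0,0,-1]])

```text
clock: 12.6
tcp_pos: [0.6138, 0.0293, 0.0686]
orientation: [0.0, 0.014, 1.0, 0.0]
wrist_force: [4.2, -0.7, -3.6]
finger_gap: 0.0091
grip_force: 70.0
```

Call:
step_arm(deltas=[[0,0,0,0,0,0,0],[0,0,0,0,0,0,0.5],[0,0,0,0,0,0,0.5],[0,0,0,0,0,0,0.5],[0,0,0,0,0,0,0.5]])

```text
clock: 13.1
tcp_pos: [0.613, 0.0294, 0.0688]
orientation: [-0.0, 0.014, 1.0, 0.0]
wrist_force: [-0.5, -0.4, -0.2]
finger_gap: 0.0641
grip_force: 0.0
```

Call:
step_arm(deltas=[[0,0,10,0,0,0,0.5],[0,0,25,0,0,0,0.5],[0,0,30,0,0,0,0.5],[-20,0,40,0,0,0,0.5],[-40,0,20,0,0,0,0.5]])

```text
clock: 13.6
tcp_pos: [0.5562, 0.029, 0.1977]
orientation: [0.003, 0.014, 1.0, -0.0]
wrist_force: [-0.4, -0.8, 0.5]
finger_gap: 0.064
grip_force: 0.0
```

Call:
step_arm(deltas=[[-40,0,0,0,0,0,0.5],[-40,0,0,0,0,0,0.5],[0,0,0,0,0,0,0.5],[0,0,0,0,0,0,0.5],[0,0,0,0,0,0,0.5]])

```text
clock: 14.1
tcp_pos: [0.4746, 0.0293, 0.1947]
orientation: [0.001, 0.014, 1.0, -0.0]
wrist_force: [0.5, 0.1, -0.4]
finger_gap: 0.0639
grip_force: 0.0
```

```bash
python3 - <<'E'
from pr import *
s=get_state(); print(s['clock'],np.round(s['tcp_pos'],4),np.round(s['wrist_force'],2))
sc=cam('scene'); w=cam('wrist')
a=cv2.resize(sc['image'][180:280,225:325],(400,400),interpolation=cv2.INTER_CUBIC)
b=cv2.resize(w['image'],(400,300)); b=np.vstack([b,np.zeros((100,400,3),np.uint8)])
cv2.imwrite('pics/s7.png',np.hstack([a,b])[...,::-1])
E
```

```text
14.1 [0.4746 0.0293 0.1947] [ 0.49  0.06 -0.41]
```

View pics/s7.png

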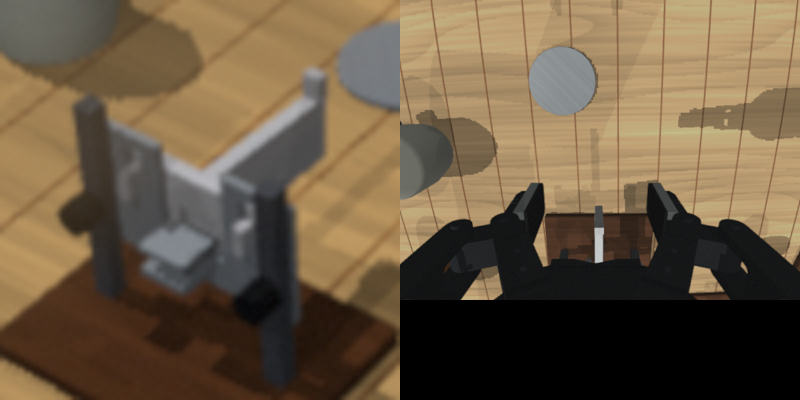

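The arm hangs straight with both claws in the slots, at (130,190) and (243,230). It is level, the gripper is clear, and the coaster and humidifier look undisturbed.

```bash
python3 -c "
from workcell import *
print(hand_in())"
```

```text
the job is handed in; nothing more can be done
None
```

The hanging arm is hooked into both slots of the middle stand and latched: it held against an 11 N upward tug. The hardest downward push was about 17 N, the gripper is clear, none of the other objects were touched, and the job was handed in at about 14 s.

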